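# Tip the soap carton over onto the cork

## Task

The soap carton stands on end on the birch board between a cork inlay and a black rubber drip inlay. Gently push it near its top so that it topples, from where it stands, towards the cork and not onto the rubber, and if any of it lies outside the cork nudge it along until it lies flat on a broad face wholly within the cork rectangle. Only push it: do not slide it about while it stands, do not grip or lift it, and leave everything else on the ledge where it is.

Things in the scene. Friction and masses are not known exactly. Their poses are not given: they have to be found in the camera images.
- carton: the soap carton (white, blue and green bands, pale label), a rigid box 60 wide (its x) x 40 thick (its y) x 130 tall (its z), 0.15 to 0.31 kg, standing on end on the board, its broad faces (+y, -y) looking about towards the two inlays. Origin at the centre of its foot, z from foot to top. Pushed near the top along its y it tips over the bottom edge, falls by itself beyond 17 degrees, and the foot may slip back
- carton_center (a point): centre of the carton (65 above its foot; 20 above the board when it lies flat on a broad face); axes as the carton's
- carton_foot (a point): centre of the carton's foot end; axes as the carton's
- foot_a (a point): corner mark of the carton half-way through its thickness: foot end, +x edge (30 from its middle line)
- foot_b (a point): corner mark of the carton half-way through its thickness: foot end, -x edge (30 from its middle line)
- top_a (a point): corner mark of the carton half-way through its thickness: top end, +x edge (30 from its middle line)
- top_b (a point): corner mark of the carton half-way through its thickness: top end, -x edge (30 from its middle line)
- board: fixed birch board, 160 (its x) x 440 (its y) x 12 thick, lying on the ledge; origin under its centre, top face at 12 above the ledge (world z 0.012). The two inlays are let in flush, one at each end, centred 115 from its middle along y, with a 40 wide bare strip between them
- cork: the cork inlay (brown, speckled), flush in the board: a rectangle 140 (its x) x 190 (its y). Origin at the centre of its surface. It may be at either end of the board
- drip: the black rubber drip inlay, flush in the board, also 140 x 190, at the other end of the board. Origin at the centre of its surface
- soap_dish: white ceramic soap dish, rectangular open tray 85 x 120 x 22 high, behind the board; origin under its centre
- soap: cream bar of soap 50 x 78 x 24 lying in the soap dish; origin under its centre
- nail_brush: green plastic nail brush, 36 x 85 x 36 high, bristles down, behind the board; origin under its centre
- bucket: empty aluminium bucket with raised bail handle, 210 across and about 300 high over the handle, on the right of the ledge; origin under its centre
- ladle: birch ladle lying on the left, pointing away from the robot, bowl at its far end, 390 long, 90 wide, 48 high; origin at ledge level about half-way along it
- wash_bottle: amber wash bottle with black cap, 60 across, 160 high, on the left; origin under its centre
- pumice: round grey pumice stone, 68 across, 30 high, on the right; origin under its centre
Not all that is in view belongs to the job. What is shaped like the carton but pink or purple is not meant.

How it is judged:
On the way:
1. the carton has been toppled towards the cork and lies down (angle between carton's own z axis and vertical between 1.45 and 1.69 rad and horizontal distance between carton_center and cork below 0.12 m), for 0.2 s.
At the end, for the whole second after the job is handed in: the carton lies still and flat on one of its broad faces on the board, all four corners inside the cork rectangle (3 mm tolerance) (x of foot_a in the frame of cork between -0.073 and 0.073 m and y of foot_a in the frame of cork between -0.098 and 0.098 m and x of foot_b in the frame of cork between -0.073 and 0.073 m and y of foot_b in the frame of cork between -0.098 and 0.098 m and x of top_a in the frame of cork between -0.073 and 0.073 m and y of top_a in the frame of cork between -0.098 and 0.098 m and x of top_b in the frame of cork between -0.073 and 0.073 m and y of top_b in the frame of cork between -0.098 and 0.098 m and angle between carton's own z axis and vertical between 1.5 and 1.64 rad and height (world z) of carton_center between 0.026 and 0.037 m and linear speed of carton below 0.02 m/s); the robot touches nothing.
It fails at once if the carton is lifted (height (world z) of carton_center above 0.092 m or (angle between carton's own z axis and vertical above 0.8 rad and height (world z) of carton_center above 0.085 m) or (angle between carton's own z axis and vertical above 1.4 rad and height (world z) of carton_center above 0.052 m)).
It fails at once if the carton is gripped or pushed hard (over 30 N from the fingers) (contact force between the fingers and carton above 30 N).
It fails at once if the carton is slid more than 30 mm while still standing (angle between carton's own z axis and vertical below 0.12 rad and distance of carton_foot from where it was at the start of the episode above 0.03 m).
It fails at once if the carton falls onto the rubber inlay (angle between carton's own z axis and vertical above 1.2 rad and horizontal distance between carton_center and drip below 0.11 m).
It fails at once if something else on the ledge is moved by more than 15 mm or tipped (distance of any of soap_dish, soap, nail_brush, bucket, ladle, wash_bottle, pumice from where it was at the start of the episode above 0.015 m or angle between any of soap_dish, soap, nail_brush, bucket, ladle, wash_bottle, pumice's own z axis and vertical above 0.25 rad).
It also fails if it takes over 40 s, if anything falls off the work surface, if the arm or the gripper's body presses on something with over 40 N, if the wrist force passes 120 N, or if a joint passes its speed limit or range.

## Robot

A 6-joint arm with a two-finger parallel gripper is mounted at the origin on the work surface. World frame = base frame: x ahead of the robot, y to its left, z up, the work surface at z = 0. Lengths are in m, angles in rad, forces in N, time in s.
With the tool pointing down it reaches from about 0.325 to 0.85 m from the base axis. Payload 15.5 kg.
Tool frame: the origin (TCP) lies midway between the tips of the shut fingers; the grasp point (between the pads) lies 19 mm behind it; z points along the fingers, y is the line along which they close (so a half turn about z gives the same grasp; the last joint's range is limited). The gripper opens to 91 mm and grips with 3 to 60 N. Pads are 32 mm wide; open, the fingers measure 118 mm over their backs; the gripper's body (76 mm by 178 mm) begins 60 mm behind the grasp point.
Start: joints at [1.075, 0.494, 1.345, -0, 1.302, -0.096], TCP at [0.244, 0.575, 0.214] pointing down, gripper open.
Joint ranges: [-2.91, 2.91], [-0.82, 2.16], [0.22, 2.67], [-1.22, 4.37], [0.12, 2.79], [-3.08, 3.08]. Speed limits (rad/s): [1.89, 1.89, 2.57, 3.01, 3.01, 3.01].

## Interface

Orientations are given as a rotation vector (axis times angle).
In Python, from bench import bot gives the robot as it stands.
- The arm moves only by the shell command python3 -m pendant 'ROWS'. ROWS is JSON, a list of rows, each an object with "offset": the shift along the tool's x, y, z in mm, a list of three; "roll": the turn about the tool's z in degrees; "grip": the gripper command: -1 is fully open, 1 is shut, values between are in proportion. In form: [{"offset": [x, y, z], "roll": roll, "grip": grip}, ...]. A call has 1 to 5 rows; each row shifts and turns the commanded pose from where the row before left it, along the tool's axes as they then stand; what a row does not reach is not made up. A row lasts 1/12 s, in which the tool goes at most 41.7 mm and 7.16 degrees, less where a joint would pass 70% of its speed; a pose out of reach is approached as far as the arm can. A call is refused whole if a number of a shift passes 41.7 or a number of a turn 7.16, either way. A call with a gripper value outside its range is refused whole. The fingers move at their own pace and stop on an object; the grip force is fixed at half the most. Time passes only in rows, so rows that do not move let the fingers close. It gives the time, the measured TCP pose, the force, the opening and the grip force at its end, in the units of the state.
- bot.sense(): the state, without advancing time (a new reading comes with each control period).
- bot.grab_frame(name): name is "side" or "top"; returns (picture, depth): 480x640x3 uint8, red, green, blue; 480x640 float32, m along the optical axis (not along the pixel's ray), 0 where there is no reading.
- bot.calibration(name): a dict with "fx", "fy", "cx", "cy" (pixels), "view" (4x4, takes a point from world to camera coordinates). Camera axes: x right, y up, looking along -z (the intrinsics and any distortion apply to the point x, -y, -z); pixel columns grow to the right and rows downward; lengths in m; the calibration is good to about 2 mm. A picture is of the moment at which its call begins. calibration takes no time and is no camera call.
- bot.finish_job(): hands the job in; it is judged then, once.
Trained networks look in the newest picture that a camera, given by its name, has taken for a name from the list of things; names that differ only in an ending like _2 or _b are one class to them, and where a whole thing is asked for, a point or a joint stands for the part that bears it (a point fixed in the world has none). Each returns a list of dicts, best first, with "p" (0 to 1); they miss things now and then, are a little off and sometimes report something else, mostly with a low value. They report only what shows in the picture. A call takes as long as a camera call. They do not tell look-alikes from the thing itself.
- bot.masks_of(target, camera): "mask" (480x640 bool, what is visible of it) and "position" ([column, row] in pixels, amid what is visible of it).
The state is a dict: "clock": time; "joints": joint angles; "qd": joint speeds; "effort": joint torques, N m; "tool_pos": TCP position; "tcp_rot": TCP orientation; "ft_force": force on the tool from outside, world axes, zero at the start; "moment": the same for the moment, N m; "opening": finger opening in m; "gripper_force": force on a finger pad.
Only numpy, scipy, OpenCV 4.12 (cv2) and the standard library are available. Lean on these libraries where they do the work, as an engineer would, in place of code of your own. Each camera call takes 0.05 s, during which the arm holds its last target. There are 200 camera calls.

## Working session

There is one attempt and no reset: what is moved stays moved. The work goes in short steps, Python scripts to look and compute and a shell command to move; the robot and the scene stay as the last step left them, time stands still between calls to the robot, and variables do not carry over. Pictures are saved under pics/ and viewed, at most 10 in all, crops included, and the job is handed in when it is done.

```bash
mkdir -p pics; cat > h.py <<'E'
import numpy as np,cv2
from bench import bot
def world(cam,u,v,d):
    c=bot.calibration(cam);u,v,d=map(np.asarray,(u,v,d))
    p=np.stack([(u-c['cx'])/c['fx']*d,-(v-c['cy'])/c['fy']*d,-d,np.ones_like(d)],-1)
    return (p@np.linalg.inv(np.array(c['view'])).T)[...,:3]
def cloud(cam,depth):
    v,u=np.mgrid[:480,:640]; return world(cam,u,v,depth.astype(float))
E
python3 - <<'E'
from h import *
s=bot.sense();print(s['clock'],s['tool_pos'],s['tcp_rot'])
for c in('side','top'):
    im,d=bot.grab_frame(c);cv2.imwrite(f'pics/{c}0.png',im[...,::-1]);np.savez(f'{c}0.npz',im=im,d=d)
    P=cloud(c,d)
    for n in('carton','cork','drip'):
        for r in bot.masks_of(n,c)[:3]:
            m=r['mask']&(d>0);q=P[m]
            print(c,n,round(r['p'],2),r['position'],m.sum(),np.percentile(q,[2,50,98],axis=0).round(3).tolist())
            if n!='carton' : print(cv2.minAreaRect((q[:,:2]).astype(np.float32)))
            else:
                t=q[q[:,2]>q[:,2].max()-.012]; print(cv2.minAreaRect(t[:,:2].astype(np.float32)),q[:,2].max())
E
```

```text
0.0 [0.24365616 0.57512649 0.21334095] [-6.25239292e-01 -3.07839087e+00  1.83826981e-03]
side carton 0.94 [248.1, 223.2] 716 [[0.345, 0.038, 0.016], [0.377, 0.115, 0.112], [0.414, 0.146, 0.132]]
((0.3856855630874634, 0.09186162054538727), (0.06614140421152115, 0.13410376012325287), 9.979710578918457) 0.13346627394470512
side carton 0.93 [316.8, 242.9] 1266 [[0.507, -0.004, 0.017], [0.535, -0.001, 0.093], [0.566, 0.033, 0.144]]
((0.5365396738052368, 0.016856392845511436), (0.04219277203083038, 0.06004195287823677), 87.54637908935547) 0.14548326600879802
side carton 0.76 [253.5, 255.6] 1062 [[0.359, -0.024, 0.006], [0.382, -0.017, 0.086], [0.406, 0.034, 0.132]]
((0.38253480195999146, 0.008558057248592377), (0.06441983580589294, 0.04016297683119774), 79.17395782470703) 0.13302001082506498
side cork 0.93 [332.5, 241.8] 966 [[0.485, 0.031, 0.01], [0.584, 0.115, 0.013], [0.628, 0.22, 0.017]]
((0.5555877685546875, 0.11266182363033295), (0.2321506291627884, 0.1423066407442093), 84.7847900390625)
side drip 0.6 [330.2, 295.4] 3233 [[0.472, -0.195, 0.01], [0.539, -0.111, 0.013], [0.608, -0.011,
[... 531 characters left out ...]
637024), 46.75273132324219) 0.14008372320342666
top carton 0.47 [315.1, 284.6] 230 [[0.364, -0.019, 0.12], [0.384, 0.009, 0.128], [0.406, 0.038, 0.136]]
((0.3852081298828125, 0.009774357080459595), (0.05891118198633194, 0.03898729756474495), 77.5377197265625) 0.1386040493610261
top cork 0.72 [280.7, 236.8] 2143 [[0.491, 0.042, 0.003], [0.558, 0.13, 0.011], [0.627, 0.217, 0.02]]
((0.5591577291488647, 0.12785813212394714), (0.18854588270187378, 0.14051809906959534), 85.46530151367188)
top drip 0.98 [348.0, 235.7] 2244 [[0.474, -0.193, 0.002], [0.541, -0.103, 0.011], [0.61, -0.011, 0.02]]
((0.5416983366012573, -0.10391928255558014), (0.19310645759105682, 0.14117199182510376), 85.30603790283203)
```

```bash
python3 - <<'E'
from h import *
a=cv2.imread('pics/side0.png');t=cv2.imread('pics/top0.png')
cv2.imwrite('pics/crop.png',np.hstack([cv2.resize(a[150:350,200:400],(400,400)),cv2.resize(t[200:310,250:360],(400,400))]))
E
```

```text
(no output)
```

View pics/side0.png

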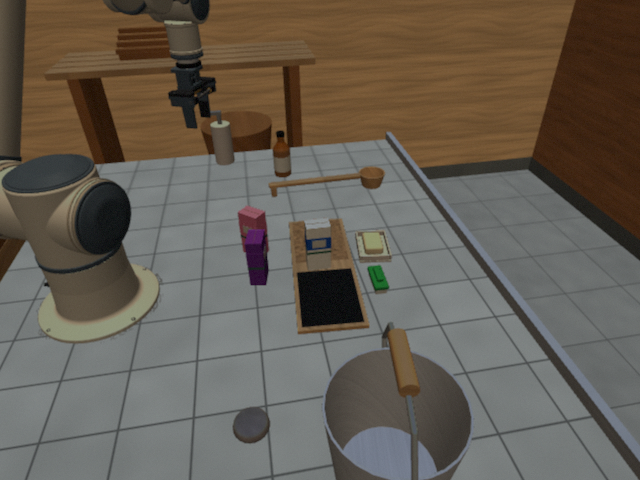

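View pics/crop.png

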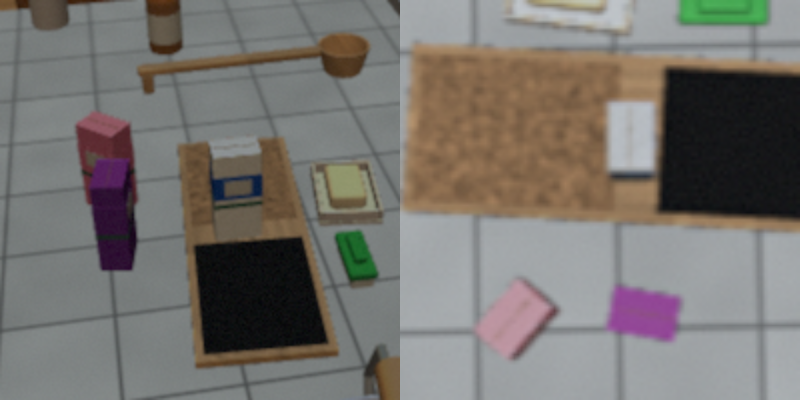

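View pics/top0.png

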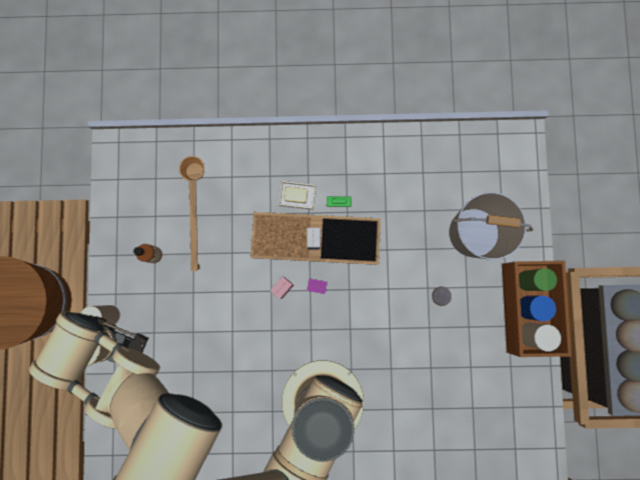

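White carton at top-view (313,236)/side (317,243), on the board: white with blue band and pale label, so this is the one meant. The pink one (283,288) and purple one (317,286) stand on the ledge and are decoys. The crop confirms this. Cork is on the +y side, so I push from -y.

```bash
python3 -m pendant '[{"offset":[0,0,0],"roll":-7,"grip":1},{"offset":[0,0,0],"roll":-7,"grip":1},{"offset":[0,0,0],"roll":-6.5,"grip":1},{"offset":[-17,-35,0],"roll":0,"grip":1},{"offset":[-17,-35,0],"roll":0,"grip":1}]'
python3 -m pendant '[{"offset":[-17,-35,0],"roll":0,"grip":1},{"offset":[-17,-35,0],"roll":0,"grip":1},{"offset":[-17,-35,0],"roll":0,"grip":1},{"offset":[-17,-35,0],"roll":0,"grip":1},{"offset":[-17,-35,0],"roll":0,"grip":1}]'
python3 -m pendant '[{"offset":[-17,-35,0],"roll":0,"grip":1},{"offset":[-17,-35,0],"roll":0,"grip":1},{"offset":[-17,-35,0],"roll":0,"grip":1},{"offset":[-17,-35,0],"roll":0,"grip":1},{"offset":[-17,-35,0],"roll":0,"grip":1}]'; python3 -m pendant '[{"offset":[0,0,0],"roll":0,"grip":1},{"offset":[0,0,0],"roll":0,"grip":1}]'
```

```text
clock: 0.82
tool_pos: [0.2745, 0.5042, 0.2135]
tcp_rot: [0.062, 3.141, 0.0]
ft_force: [0.8, -0.7, -0.1]
opening: 0.0608
gripper_force: 0.0
clock: 1.23
tool_pos: [0.3525, 0.3239, 0.2141]
tcp_rot: [0.067, 3.14, 0.0]
ft_force: [1.3, 0.7, 0.1]
opening: 0.0275
gripper_force: 0.0
clock: 1.65
tool_pos: [0.43, 0.1453, 0.2142]
tcp_rot: [0.067, 3.14, 0.0]
ft_force: [0.9, 0.7, -0.1]
opening: 0.0004
gripper_force: 0.0
clock: 1.82
tool_pos: [0.4304, 0.1454, 0.214]
tcp_rot: [0.074, 3.14, 0.0]
ft_force: [0.4, 0.7, 0.2]
opening: 0.0005
gripper_force: 0.0
```

```bash
python3 -m pendant '[{"offset":[-19,-36,0],"roll":0,"grip":1},{"offset":[-19,-36,0],"roll":0,"grip":1},{"offset":[-19,-36,0],"roll":0,"grip":1},{"offset":[-19,-36,0],"roll":0,"grip":1},{"offset":[-19,-36,0],"roll":0,"grip":1}]'
python3 -m pendant '[{"offset":[-19,-36,0],"roll":0,"grip":1},{"offset":[0,0,31],"roll":0,"grip":1},{"offset":[0,0,31],"roll":0,"grip":1},{"offset":[0,0,31],"roll":0,"grip":1},{"offset":[0,0,0],"roll":0,"grip":1}]'
python3 - <<'E'
from h import *
print(bot.sense()['tool_pos'])
im,d=bot.grab_frame('side');cv2.imwrite('pics/s1.png',im[150:350,200:440,::-1])
P=cloud('side',d)
for r in bot.masks_of('carton','side'):
    q=P[r['mask']&(d>0)]; m=q.mean(0)
    if m[0]>.46:
        t=q[q[:,2]>.13];print(r['p'],m,t[:,2].max(),cv2.minAreaRect(t[:,:2].astype(np.float32)))
E
```

```text
clock: 2.23
tool_pos: [0.5173, -0.0373, 0.214]
tcp_rot: [0.065, 3.141, 0.0]
ft_force: [0.8, 0.1, -0.5]
opening: 0.0
gripper_force: 0.0
clock: 2.65
tool_pos: [0.5313, -0.0718, 0.1163]
tcp_rot: [-0.066, -3.133, -0.003]
ft_force: [-3.1, 1.2, -1.6]
opening: 0.0005
gripper_force: 0.0
[ 0.5313409  -0.07183816  0.11633657]Traceback (most recent call last):
  File "<stdin>", line 8, in <module>
    return umr_maximum(a, axis, None, out, keepdims, initial, where)
ValueError: zero-size array to reduction operation maximum which has no identity
```

View pics/s1.png

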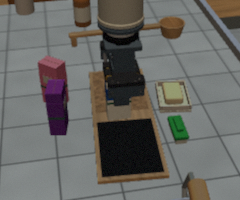

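The gripper stands behind the carton, at about (125,75) in the crop, on the rubber side. I now approach and then push slowly.

```bash
python3 -m pendant '[{"offset":[-5,15,0],"roll":0,"grip":1},{"offset":[0,15,0],"roll":0,"grip":1},{"offset":[0,10,0],"roll":0,"grip":1},{"offset":[0,5,0],"roll":0,"grip":1},{"offset":[0,5,0],"roll":0,"grip":1}]'
for i in 1; do python3 -m pendant '[{"offset":[0,5,0],"roll":0,"grip":1},{"offset":[0,5,0],"roll":0,"grip":1},{"offset":[0,5,0],"roll":0,"grip":1},{"offset":[0,5,0],"roll":0,"grip":1},{"offset":[0,5,0],"roll":0,"grip":1}]'; done
python3 - <<'E'
from h import *
im,d=bot.grab_frame('side');cv2.imwrite('pics/s2.png',cv2.resize(im[170:310,240:440,::-1],(600,420)))
E
```

```text
clock: 3.17
tool_pos: [0.5419, -0.0231, 0.1222]
tcp_rot: [0.066, 3.139, -0.001]
ft_force: [0.4, -0.4, 0.2]
opening: 0.0002
gripper_force: 0.0
clock: 3.58
tool_pos: [0.5424, 0.0014, 0.1209]
tcp_rot: [-0.068, -3.141, 0.0]
ft_force: [-0.4, -0.7, -0.0]
opening: 0.0003
gripper_force: 0.2
```

View pics/s2.png

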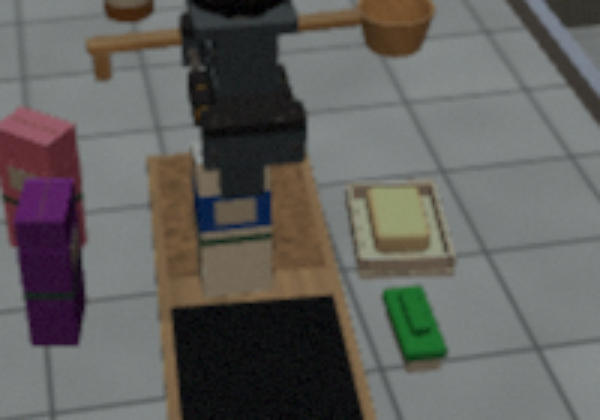

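The fingers bear on the carton near its top (about (238,180)), and it has started to tilt. I continue.

```bash
python3 -m pendant '[{"offset":[0,5,0],"roll":0,"grip":1},{"offset":[0,5,0],"roll":0,"grip":1},{"offset":[0,5,0],"roll":0,"grip":1},{"offset":[0,5,0],"roll":0,"grip":1},{"offset":[0,5,0],"roll":0,"grip":1}]'
python3 -m pendant '[{"offset":[0,4,0],"roll":0,"grip":1},{"offset":[0,0,0],"roll":0,"grip":1},{"offset":[0,0,0],"roll":0,"grip":1},{"offset":[0,0,0],"roll":0,"grip":1},{"offset":[0,0,0],"roll":0,"grip":1}]'
python3 - <<'E'
from h import *
im,d=bot.grab_frame('side');cv2.imwrite('pics/s3.png',cv2.resize(im[170:310,240:440,::-1],(600,420)))
E
```

```text
clock: 4.05
tool_pos: [0.5435, 0.0266, 0.1209]
tcp_rot: [-0.067, -3.141, -0.0]
ft_force: [-0.3, -0.3, 0.2]
opening: 0.0007
gripper_force: 0.0
clock: 4.47
tool_pos: [0.5437, 0.0299, 0.1209]
tcp_rot: [0.068, 3.141, -0.0]
ft_force: [-0.8, -0.3, 0.0]
opening: 0.0007
gripper_force: 0.0
```

View pics/s3.png

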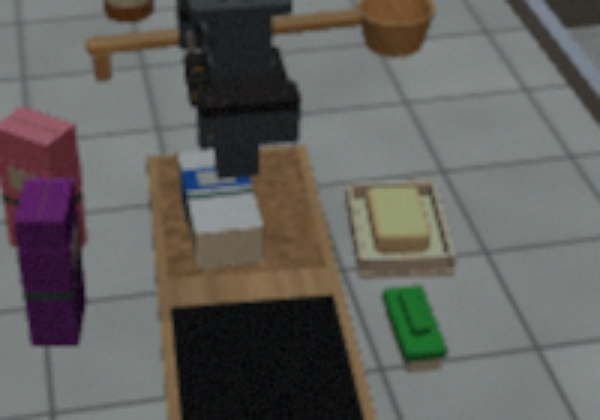

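The carton has toppled. It lies on the cork, with its foot edge (195-262, 265) just inside the cork's near edge (row ~275). I back off and measure.

```bash
python3 -m pendant '[{"offset":[0,0,-40],"roll":0,"grip":1},{"offset":[0,-30,-20],"roll":0,"grip":1},{"offset":[0,-40,0],"roll":0,"grip":1},{"offset":[0,-40,0],"roll":0,"grip":1},{"offset":[0,-40,0],"roll":0,"grip":1}]'
python3 -m pendant '[{"offset":[0,-40,0],"roll":0,"grip":1},{"offset":[0,-40,0],"roll":0,"grip":1},{"offset":[0,-20,0],"roll":0,"grip":1},{"offset":[0,0,0],"roll":0,"grip":1},{"offset":[0,0,0],"roll":0,"grip":1}]'
cat > m.py <<'E'
from h import *
o=np.load('top0.npz');
for c in('top','side'):
    im,d=bot.grab_frame(c);P=cloud(c,d)
    b=(im if c=='top' else im)
    cv2.imwrite(f'pics/{c}_{bot.sense()["clock"]:.1f}.png',cv2.resize(im[205:270,240:390,::-1],(750,325)))
    R=[(r,P[r['mask']&(d>0)]) for r in bot.masks_of('carton',c)]
    for r,q in R:
        if np.median(q[:,0])>.46:
            t=q[(q[:,2]>.045)&(q[:,2]<.062)];rc=cv2.minAreaRect(t[:,:2].astype(np.float32))
            e=np.array([.559,.128]);a=np.radians(85.5);yv=np.array([np.cos(a),np.sin(a)]);xv=np.array([yv[1],-yv[0]])
            cn=cv2.boxPoints(rc)-e
            print(c,round(r['p'],2),rc,np.median(t[:,2]));print(np.c_[cn@xv,cn@yv].round(4).tolist())
E
python3 m.py; ls pics
```

```text
clock: 4.93
tool_pos: [0.5371, -0.1215, 0.1815]
tcp_rot: [0.066, 3.14, -0.001]
ft_force: [-0.0, 1.4, -0.6]
opening: 0.0002
gripper_force: 0.0
clock: 5.35
tool_pos: [0.5326, -0.2208, 0.1807]
tcp_rot: [-0.071, -3.141, -0.0]
ft_force: [0.3, 0.8, 0.3]
opening: 0.0004
gripper_force: 0.0
top 0.92 ((0.5400071144104004, 0.10917197912931442), (0.12499810755252838, 0.06129937991499901), 88.72805786132812) 0.0517112256007044
[[-0.0445, -0.0844], [0.0167, -0.0809], [0.0096, 0.0439], [-0.0516, 0.0404]]
side 0.64 ((0.5231282114982605, 0.10723794996738434), (0.13474415242671967, 0.05328971520066261), 76.5171890258789) 0.052328440060057824
[[-0.071, -0.0859], [-0.0183, -0.0942], [0.0027, 0.0389], [-0.0499, 0.0472]]
side 0.17 ((0.0, 0.0), (0.0, 0.0), 0.0) nan
[[-0.5472, -0.1715], [-0.5472, -0.1715], [-0.5472, -0.1715], [-0.5472, -0.1715]]
crop.png
s1.png
s2.png
s3.png
side0.png
side_5.5.png
top0.png
top_5.4.png
  return _methods._mean(a, axis=axis, dtype=dtype,
  ret = ret.dtype.type(ret / rcount)
```

View pics/top_5.4.png

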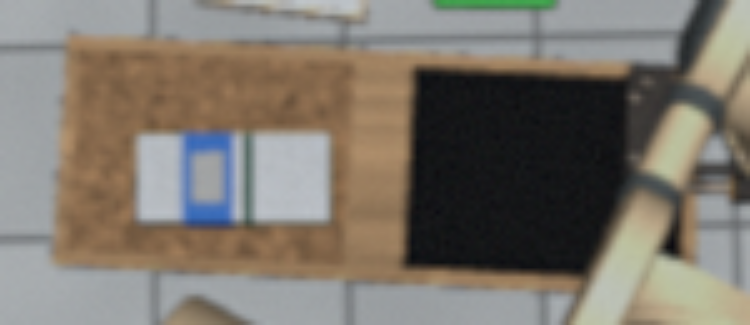

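```bash
python3 - <<'E'
from h import *
im,d=bot.grab_frame('side');cv2.imwrite('pics/s4.png',cv2.resize(im[210:290,270:390,::-1],(780,520),interpolation=cv2.INTER_CUBIC))
E
```

```text
(no output)
```

View pics/s4.png

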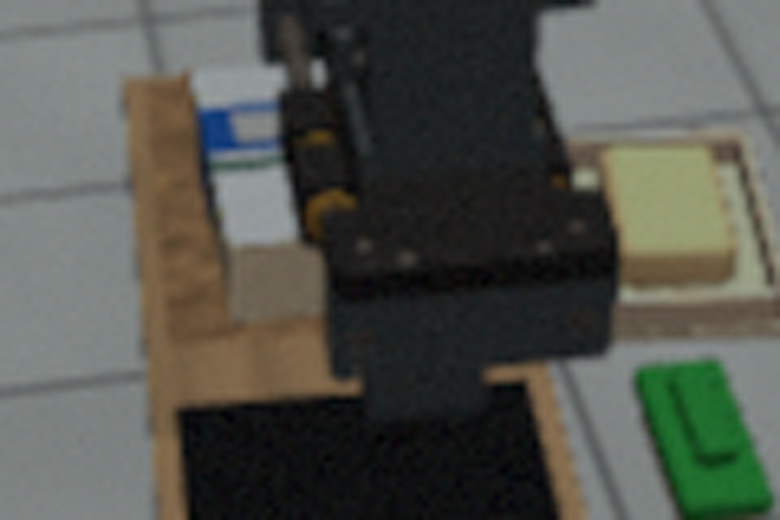

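In both views the carton lies flat on a broad face, fully on the cork. Top view: foot edge at column 330, cork edge at column ~347, about 8–10 mm inside. The sides are clear by more than 15 mm. The measured top face is at z ≈ 0.052, as expected. The robot is clear of everything.

```bash
python3 -c "
from bench import bot
print(bot.finish_job())"
```

```text
the job is handed in; nothing more can be done
None
```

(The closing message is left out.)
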